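Load the leaf drill jig

ROBOT

A 6-joint arm with a two-finger parallel gripper is mounted at the origin on a cart in front of the work surface, level with it; the furniture and walls round the work are solid. World frame = base frame: x ahead of the robot, y to its left, z up, the work surface at z = 0. Lengths are in m, angles in rad, forces in N, time in s.
With the tool pointing down it reaches from about 0.4 to 0.925 m from the base axis. Payload 12.5 kg.
Tool frame: the origin (TCP) lies midway between the tips of the shut fingers; the grasp point (between the pads) lies env.grasp_offset behind it (env.grasp_offset is the distance from the TCP to the grasp point, in m); z points along the fingers, y is the direction in which the jaws open and shut (so a half turn about z gives the same grasp; the last joint's range is limited). The gripper opens to 95 mm and grips with 3 to 60 N. Pads are 20 mm wide; open, the fingers measure 119 mm over their backs; the gripper's body (75 mm by 180 mm) begins 59 mm behind the grasp point.
Start: joints at [1.156, 0.491, 1.559, -0, 1.092, -0.106], TCP at [0.19, 0.595, 0.215] pointing down, gripper open.
Joint ranges: [-3.1, 3.1], [-0.84, 2.19], [0.05, 2.79], [-1.13, 4.28], [0.06, 2.93], [-2.69, 2.69]. Speed limits (rad/s): [2.22, 2.22, 2.79, 3.14, 3.14, 3.14].

INTERFACE

Orientations are given as a 3x3 rotation matrix whose columns are the frame's x, y, z axes.
In Python, from cell import telemetry, imaging, env gives the robot as it stands. The module is installed in compiled form; this text tells all that it offers.
- The arm moves only by the tool carry_out, never from a script. Its argument "series" is a list of rows, each an object of numbers: "x", "y", "z": the shift along the tool's x, y, z in mm; "twist": the turn about the tool's z in degrees. In form: [{"x": .., "y": .., "z": .., "twist": ..}, ...]. A call has exactly 10 rows; each row is the pose to reach, as a shift and turn from the pose measured when the call began, along the tool's axes at that moment; what a row does not reach only later rows make up. A row lasts 1/8 s, in which the tool goes at most 62.5 mm and 10.7 degrees, less where a joint would pass 70% of its speed; a pose out of reach is approached as far as the arm can. A call with a gripper value outside its range is refused whole. "claw" is the closure, from 0 (fully open) to 1 (shut), set as the call begins (left out, the last holds). The fingers move at their own pace and stop on an object; the grip force is fixed at half the most. Time passes only in rows, so rows that repeat a pose let the fingers close, or fill a call up. It gives the time, the measured TCP pose, the force and the opening at its end, in the units of the state.
- telemetry.get_state(): the state, without advancing time (a new reading comes with each control period).
- imaging.snapshot(name): name is "scene" or "side" or "wrist"; returns the picture (420x560x3 uint8, red, green, blue); there is no depth.
- imaging.camera_info(name): a dict with "camera_matrix" (3x3 intrinsics, pixels), "eye" and "rotation" of the camera in the world. Camera axes: x right, y down, z forward; pixel columns grow to the right and rows downward; lengths in m; the calibration is good to about 2 mm. A picture is of the moment at which its call begins: read the wrist's pose just before it. camera_info takes no time and is no camera call; for the wrist camera it gives the pose at the moment of the call.
- env.sign_off(): hands the job in, once; it reports no verdict.
The state is a dict: "time": time; "joint_pos": joint angles; "dq": joint speeds; "joint_efforts": joint torques, N m; "ee_pos": TCP position; "orientation": TCP orientation; "contact_force": force on the tool from outside, world axes, zero at the start; "torque": the same for the moment, N m; "gripper_width": opening from 0.0 (shut) to 1.0 (fully open).
Only numpy, scipy, OpenCV 4.12 (cv2) and the standard library are available. Lean on these libraries where they do the work, as an engineer would, in place of code of your own. Each camera call takes 0.05 s, during which the arm holds its last target.

TASK

Load the drill jig: press the red release button under the handle so that the hinged leaf springs open to its stop, then slide the top wooden blank sideways off the stack in the magazine until it is fully home against the end stop of the nest, leaving the two blanks below where they are. Then swing the leaf shut until its latch snaps and holds it down. Force nothing, never lift the blank out of its channel, and leave the other things on the bench alone.

Things in the scene. Friction and masses are not known exactly. Their poses are not given: they have to be found in the camera images.
- jig: Leaf drill jig, fixed: green deck 132 x 194 mm, top 30 mm above the bench. Origin on the bench under the middle of the nest. x from the button (front, -x) to the hinge (back), y towards the magazine, z up; its front looks to the robot's right, the magazine towards it. Steel rails along y (inner faces x = +-39.8 mm, tops z = 66 mm) guide the blanks. Latch housing: x -117 to -50, y +-24, z to 68 mm
- nest (a point): Centre of the aluminium nest floor: where the centre of a blank's underside lies when the blank is fully home. In the jig's frame (0, -1.5, 56) mm. The nest ends at a steel end stop (face at y = -39.5 mm, 12 mm high) and is open towards the magazine, where its floor ends at y = 43 mm
- magazine (a point): Centre of the magazine's floor (the deck), in the jig's frame (0, 85.5, 30) mm; the stack of three blanks stands here between the rails, the nest's side wall (y = 43 mm) keeping back the two lower ones. At the outer end is only a low lip (y 126.5 to 132 mm, top at z = 44 mm), so the outer edge of the top blank is free
- leaf (a joint): Opening of the hinged aluminium leaf, rad: about 0 shut and latched (level over the nest), 1.70 at its open stop (7 degrees past upright). Once unlatched a spring throws it open within about a second and keeps it there; 1 to 3 N at the handle moves it against the spring and 3 to 6 N snaps the latch near 0. Pressed down to its stop it reads -0.012; let go it rests latched at 0 to 0.01
- leaf_hinge (a point): Hinge axis of the leaf (along the jig's y), in the jig's frame (57.5, 0, 76) mm. The leaf is 8 mm thick (4 mm either side of the axis), 82 mm wide, reaches 111 mm from the hinge, and goes on as a handle 32 to 38 mm wide to 173 mm. A drill bush 25 mm wide stands 6 mm out of its outer face; a latch striker 23 mm wide stands 28 mm out of its inner face 118 to 128 mm from the hinge
- leaf_grip (a point): Middle of the upper (outer) face of the black grip on the leaf's handle, 155 mm from the hinge and 7.5 mm above the leaf's mid plane; with the leaf shut at (-97.5, 0, 83.5) mm in the jig's frame. The grip is 38 x 38 mm, 10.5 mm thick, its underside 73 mm above the bench when shut. It stands over the release button and hides it from straight above
- release (a joint): Travel of the round red release button, m: 0 out, 0.007 fully in. It is sprung (about 3 N to start, 8 N fully in) and draws the latch bolt; the latch lets go at about 4 mm. Springs back when let go
- release_top (a point): Middle of the outer face of the round red release button, 20 mm wide, on the housing's front face, which slopes at 45 degrees. In the jig's frame (-107.6, 0, 40) mm. It is pressed along (0.707, 0, -0.707) of the jig's frame, inwards and down; the handle is above it, so a tool must come in from the jig's front, tilted about 35 to 50 degrees from vertical
- blank_top: Top one of the three square wooden blanks in the magazine, pale, 76 x 76 x 14 mm, 60 g; origin: centre of its underside, 58 mm above the bench at the start, 2 mm above the nest floor. x and y along its sides. 2 mm of play between the rails
- blank_mid: Middle blank of the stack, brown, 76 x 76 x 14 mm, origin: centre of its underside. To be left where it is (the nest's side wall keeps it from being dragged along by more than about 4 mm)
- blank_low: Lowest blank of the stack, pale, 76 x 76 x 14 mm, origin: centre of its underside. To be left where it is
- faceplate: Bystander: brown steel lathe faceplate, disc 80 mm wide, 20 mm high, origin: centre of its underside
- wax_tin: Bystander: round tin with a grey lid, 79 mm wide, 47 mm high, origin: centre of its underside
- sanding_block: Bystander: brown rubber sanding block, 52 x 68 x 24 mm, origin: centre of its underside
- chuck_key: Bystander: black T-shaped chuck key, 70 x 70 x 12 mm, origin: centre of its underside
- spinning_top: Bystander: small turned wooden part, 36 mm wide, 52 mm high, origin: centre of its underside
There are look-alikes about, which are no part of the job. What is shaped like the blank_top but blue or green is not meant.

How it is judged:
On the way, in this order (a step that is already met when the one before it is completed fails the run):
1. the release button is pressed in (value of joint release above 0.002 m).
2. the leaf has sprung open to its stop (value of joint leaf above 1.63 rad), for 0.2 s.
3. the top blank lies in the nest, home against the end stop, the leaf still open (y of blank_top in the frame of nest between -0.004 and 0.003 m and x of blank_top in the frame of nest between -0.004 and 0.004 m and z of blank_top in the frame of nest below 0.003 m and value of joint leaf above 1.2 rad), for 0.2 s.
At the end, for the whole second after the job is handed in: The leaf is shut and latched (below 0.02 rad, button out to within 2 mm); the top blank rests flat on the nest floor, within 3 mm of home along the channel and 4 mm across it; the middle and lowest blanks are within 8 mm of where they were (value of joint leaf below 0.02 rad and value of joint release below 0.002 m and y of blank_top in the frame of nest between -0.004 and 0.003 m and x of blank_top in the frame of nest between -0.004 and 0.004 m and z of blank_top in the frame of nest below 0.003 m and distance of each of blank_mid, blank_low from where it was at the start of the episode below 0.008 m and linear speed of blank_top below 0.02 m/s); the robot touches nothing.
It fails at once if the jig, its leaf or its button is forced (more than 45 N) (contact force between any of the fingers, the arm and jig above 45 N).
It fails at once if the top blank is lifted out of its channel (underside more than 80 mm above the bench) instead of slid (height (world z) of blank_top above 0.08 m).
It fails at once if the middle or lowest blank is pushed more than 10 mm from its place (distance of any of blank_mid, blank_low from where it was at the start of the episode above 0.01 m).
It fails at once if another thing on the bench is moved by more than 15 mm (distance of any of faceplate, wax_tin, sanding_block, chuck_key, spinning_top from where it was at the start of the episode above 0.015 m).
It also fails if it takes over 59 s, if anything falls off the work surface, if the arm or the gripper's body presses on something with over 40 N, if the wrist force passes 120 N, or if a joint passes its speed limit or range.

## Working session

There is one attempt and no reset: what is moved stays moved. The work goes in short steps, Python scripts to look and compute and a tool call to move; the robot and the scene stay as the last step left them, time stands still between calls to the robot, and variables do not carry over. Pictures are saved under pics/ and viewed, and the job is handed in when it is done.

Besides the shell and the picture viewer there is one more tool, called by a JSON object that holds its "api" and its "payload", one argument or row to a line. carry_out: Moves the arm, as the interface text tells. Its arguments: {"type":"object","properties":{"series":{"type":"array","items":{"type":"object","properties":{"x":{"type":"number"},"y":{"type":"number"},"z":{"type":"number"},"twist":{"type":"number"}}}},"claw":{"type":"number"}},"required":["series"]}

```bash
mkdir -p pics
cat > h.py <<'E'
import numpy as np, cv2
from cell import telemetry, imaging, env
def snap(n,f):
    im=imaging.snapshot(n); cv2.imwrite('pics/'+f,cv2.cvtColor(im,cv2.COLOR_RGB2BGR)); return im
def st():
    s=telemetry.get_state(); print('t',round(s['time'],2),'p',np.round(s['ee_pos'],4),'f',np.round(s['contact_force'],1),'w',round(s['gripper_width'],3)); print(np.round(s['orientation'],3)); print(np.round(s['joint_pos'],3)); return s
E
python3 - <<'E'
from h import *
st(); print(env.grasp_offset)
for n in ['scene','side','wrist']:
    snap(n,n+'0.png'); c=imaging.camera_info(n); print(n,np.round(c['camera_matrix'],1).tolist(),np.round(c['eye'],3),np.round(c['rotation'],3).tolist())
E
```

```text
t 0.0 p [0.1898 0.5952 0.214 ] f [-0.3 -0.1 -0.2] w 1.001
[[-0.953  0.304 -0.   ]
 [ 0.304  0.953 -0.001]
 [ 0.    -0.001 -1.   ]]
[ 1.156  0.492  1.559  0.     1.092 -0.106]
0.0188
scene [[428.6, 0.0, 276.2], [0.0, 428.6, 201.7], [0.0, 0.0, 1.0]] [-0.221 -0.476  0.94 ] [[0.555, -0.584, 0.592], [-0.832, -0.383, 0.402], [-0.008, -0.715, -0.699]]
side [[389.0, 0.0, 271.2], [0.0, 389.0, 207.7], [0.0, 0.0, 1.0]] [ 0.161 -0.893  0.842] [[0.94, -0.219, 0.262], [-0.341, -0.599, 0.725], [-0.002, -0.771, -0.637]]
wrist [[327.9, 0.0, 277.6], [0.0, 327.9, 206.7], [0.0, 0.0, 1.0]] [0.119 0.617 0.384] [[0.303, 0.919, 0.253], [0.953, -0.292, -0.082], [-0.001, 0.266, -0.964]]
```

View pics/scene0.png

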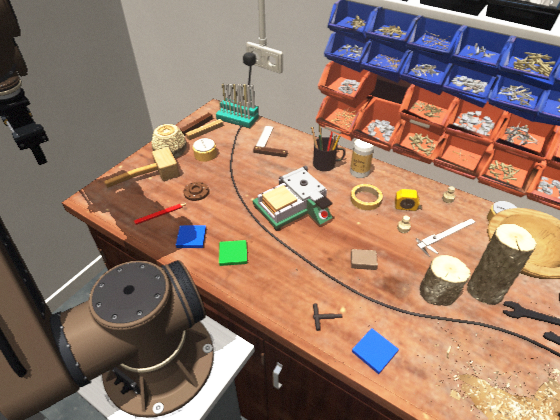

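View pics/side0.png

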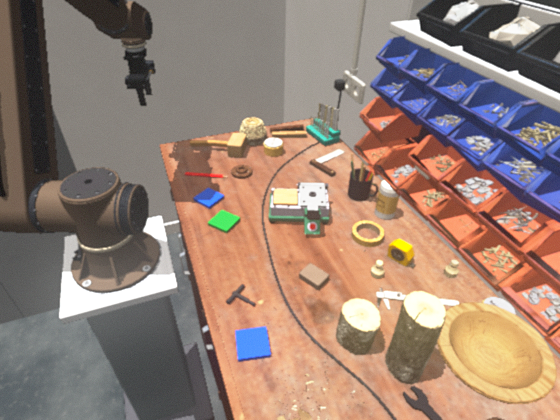

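View pics/wrist0.png

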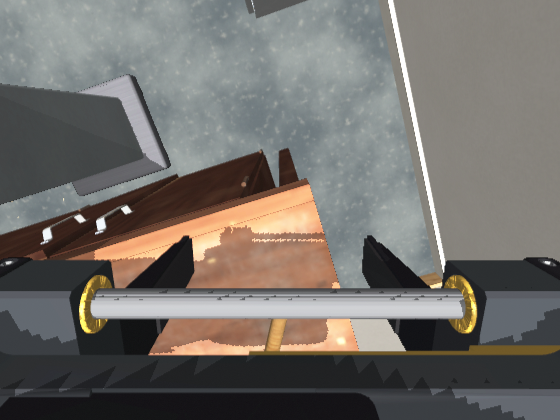

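The jig is near pixel (290,197) in scene and (300,203) in side. I'll zoom in to localise it.

Run:
```python
import cv2
a=cv2.imread('pics/scene0.png')[155:245,235:345]; b=cv2.imread('pics/side0.png')[170:250,250:350]
cv2.imwrite('pics/z1.png',cv2.resize(a,None,fx=7,fy=6.5,interpolation=cv2.INTER_CUBIC)[:, :])
cv2.imwrite('pics/z1.png',cv2.resize(a,(770,585)[:2] if 0 else (715,585),interpolation=cv2.INTER_CUBIC))
cv2.imwrite('pics/z2.png',cv2.resize(b,(700,560),interpolation=cv2.INTER_CUBIC))
```

```text
(no output)
```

View pics/z1.png

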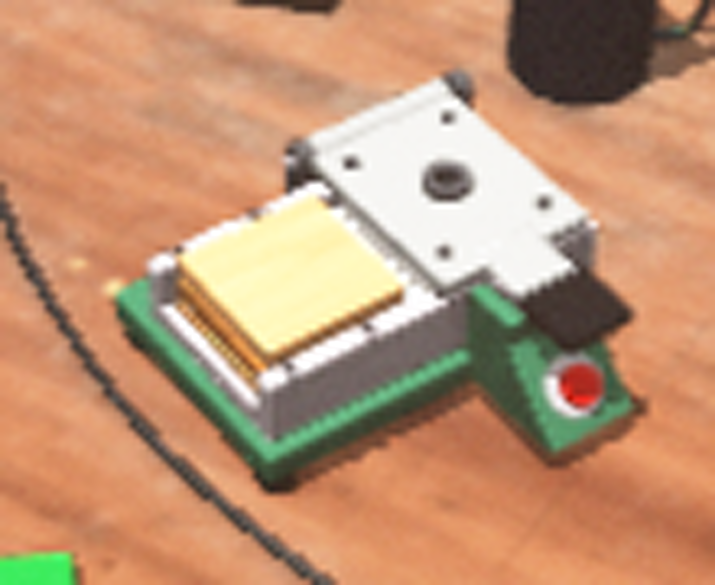

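View pics/z2.png

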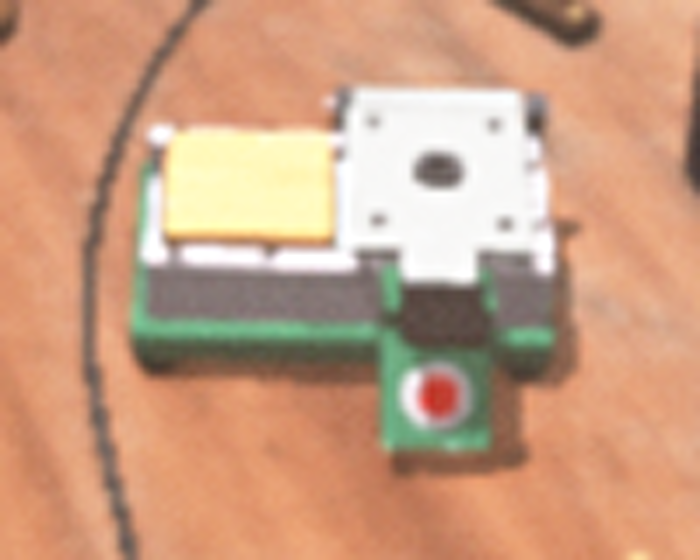

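```bash
cat > fit.py <<'E'
from h import *
from scipy.optimize import least_squares
sc=[((178,265),(38,123.5,72)),((320,198),(38,47.5,72)),((403,295),(-38,47.5,72)),((265,358),(-38,123.5,72)),((580,385),(-107.6,0,40)),((595,222),(-53.5,-41,80)),((445,290),(-53.5,41,80)),((631,315),(-116.5,-19,83.5)),((570,345),(-116.5,19,83.5))]
si=[((168,130),(38,123.5,72)),((333,134),(38,47.5,72)),((333,240),(-38,47.5,72)),((163,240),(-38,123.5,72)),((438,397),(-107.6,0,40)),((402,345),(-116.5,19,83.5)),((490,345),(-116.5,-19,83.5))]
A=[]
for n,L,s,o in [('scene',sc,6.5,(235,155)),('side',si,7,(250,170))]:
    c=imaging.camera_info(n)
    for uv,p in L: A.append((c,(np.array(uv)+.5)/s-.5+np.array(o),np.array(p)/1000))
def res(q):
    a=q[2]; R=np.array([[np.cos(a),-np.sin(a),0],[np.sin(a),np.cos(a),0],[0,0,1]]); r=[]
    for c,uv,p in A:
        w=R@p+[q[0],q[1],0]; v=np.array(c['rotation']).T@(w-c['eye']); v=np.array(c['camera_matrix'])@v; r.append(v[:2]/v[2]-uv)
    return np.array(r).ravel()
s=least_squares(res,[.6,.1,1.57],loss='soft_l1'); print(s.x); print(np.round(res(s.x).reshape(-1,2),1).tolist()); print(np.sqrt(np.diag(np.linalg.inv(s.jac.T@s.jac)))*.5)
E
python3 fit.py
```

```text
[ 0.61762143 -0.00782288  1.1769181 ]
[[0.4, -1.1], [-0.2, -0.5], [1.8, -0.9], [1.3, -0.2], [1.4, 0.5], [-0.4, -0.3], [0.3, 0.0], [1.9, -0.2], [0.7, 0.5], [-0.4, 0.2], [-1.0, 0.2], [-0.9, -0.5], [-0.7, -1.1], [-0.7, -0.1], [-0.9, -1.6], [-0.6, -1.3]]
[0.00063111 0.00068867 0.00752584]
```

{"api": "carry_out", "payload": {
  "series": [
    {"x": -10, "y": 0, "z": -30, "twist": 10},
    {"x": -20, "y": 0, "z": -80, "twist": 20},
    {"x": -30, "y": 0, "z": -130, "twist": 30},
    {"x": -40, "y": 0, "z": -190, "twist": 40},
    {"x": -53, "y": -3, "z": -250, "twist": 50},
    {"x": -53, "y": -3, "z": -310, "twist": 60},
    {"x": -53, "y": -3, "z": -370, "twist": 70},
    {"x": -53, "y": -3, "z": -430, "twist": 80},
    {"x": -53, "y": -3, "z": -490, "twist": 90},
    {"x": -53, "y": -3, "z": -550, "twist": 95}
  ],
  "claw": 1
}}

```text
time: 1.4
ee_pos: [0.2345, 0.5634, 0.7179]
orientation: [[0.387, 0.922, 0.002], [0.922, -0.387, 0.007], [0.008, -0.001, -1.0]]
contact_force: [-1.7, 0.6, 67.4]
gripper_width: 0.025
```

```bash
python3 -c "
from h import *
st()"
```

```text
t 1.4 p [0.2345 0.5634 0.7179] f [-1.7  0.6 67.4] w 0.025
[[ 0.387  0.922  0.002]
 [ 0.922 -0.387  0.007]
 [ 0.008 -0.001 -1.   ]]
[1.068e+00 5.890e-01 4.700e-02 2.000e-03 2.498e+00 1.467e+00]
```

{"api": "carry_out", "payload": {
  "series": [
    {"z": 0},
    {"z": -5},
    {"z": -10},
    {"z": -15},
    {"z": -20},
    {"z": -25},
    {"z": -30},
    {"z": -40},
    {"z": -50},
    {"z": -60}
  ]
}}

```text
$.series[0]: bad value
```

```bash
python3 -c "
from h import *
st()"
```

```text
t 1.4 p [0.2345 0.5634 0.7179] f [-1.7  0.6 67.4] w 0.025
[[ 0.387  0.922  0.002]
 [ 0.922 -0.387  0.007]
 [ 0.008 -0.001 -1.   ]]
[1.068e+00 5.890e-01 4.700e-02 2.000e-03 2.498e+00 1.467e+00]
```

{"api": "carry_out", "payload": {
  "series": [
    {"x": 0, "y": 0, "z": 0, "twist": 0},
    {"x": 0, "y": 0, "z": -5, "twist": 0},
    {"x": 0, "y": 0, "z": -10, "twist": 0},
    {"x": 0, "y": 0, "z": -15, "twist": 0},
    {"x": 0, "y": 0, "z": -20, "twist": 0},
    {"x": 0, "y": 0, "z": -25, "twist": 0},
    {"x": 0, "y": 0, "z": -30, "twist": 0},
    {"x": 0, "y": 0, "z": -40, "twist": 0},
    {"x": 0, "y": 0, "z": -50, "twist": 0},
    {"x": 0, "y": 0, "z": -60, "twist": 0}
  ]
}}

```text
time: 2.65
ee_pos: [0.2243, 0.5389, 0.7415]
orientation: [[0.387, 0.922, 0.01], [0.922, -0.387, 0.025], [0.027, -0.001, -1.0]]
contact_force: [-0.2, 1.3, 0.3]
gripper_width: 0.006
```

```bash
python3 -c "
from h import *
st()"
```

```text
t 2.65 p [0.2243 0.5389 0.7415] f [-0.2  1.3  0.3] w 0.006
[[ 0.387  0.922  0.01 ]
 [ 0.922 -0.387  0.025]
 [ 0.027 -0.001 -1.   ]]
[1.062 0.548 0.048 0.006 2.518 1.464]
```

```bash
python3 -c "
from h import *
snap('scene','s1.png')
c=imaging.camera_info('scene');R=np.array(c['rotation']);K=np.array(c['camera_matrix'])
for uv in [(210,100),(65,205),(285,118)]:
    d=R@np.linalg.inv(K)@np.array([*uv,1]); print(uv,c['eye']-d*c['eye'][2]/d[2])
"
```

```text
(210, 100) [0.92768833 0.63073473 0.        ]
(65, 205) [0.20017972 0.60950031 0.        ]
(285, 118) [9.85270977e-01 2.96699327e-01 1.11022302e-16]
```

View pics/s1.png

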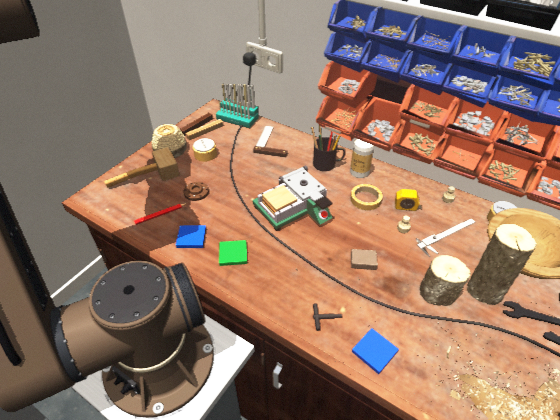

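{"api": "carry_out", "payload": {
  "series": [
    {"x": 40, "y": 0, "z": -20, "twist": 0},
    {"x": 80, "y": 0, "z": -40, "twist": 0},
    {"x": 120, "y": 0, "z": -60, "twist": 0},
    {"x": 160, "y": 0, "z": -80, "twist": 0},
    {"x": 200, "y": 0, "z": -100, "twist": 0},
    {"x": 240, "y": 0, "z": -120, "twist": 0},
    {"x": 280, "y": 0, "z": -140, "twist": 0},
    {"x": 320, "y": 0, "z": -160, "twist": 0},
    {"x": 360, "y": 0, "z": -180, "twist": 0},
    {"x": 400, "y": 0, "z": -200, "twist": 0}
  ]
}}

```text
time: 3.95
ee_pos: [0.2601, 0.6232, 0.6765]
orientation: [[0.387, 0.922, 0.022], [0.92, -0.387, 0.055], [0.059, -0.0, -0.998]]
contact_force: [0.6, 0.2, -0.2]
gripper_width: 0.003
```

```bash
python3 -c "
from h import *
st()"
```

```text
t 3.95 p [0.2601 0.6232 0.6765] f [ 0.6  0.2 -0.2] w 0.003
[[ 0.387  0.922  0.022]
 [ 0.92  -0.387  0.055]
 [ 0.059 -0.    -0.998]]
[1.075 0.655 0.048 0.009 2.38  1.48 ]
```

{"api": "carry_out", "payload": {
  "series": [
    {"x": 60, "y": 0, "z": 20, "twist": 0},
    {"x": 120, "y": 0, "z": 40, "twist": 0},
    {"x": 180, "y": 0, "z": 60, "twist": 0},
    {"x": 240, "y": 0, "z": 80, "twist": 0},
    {"x": 300, "y": 0, "z": 100, "twist": 0},
    {"x": 360, "y": 0, "z": 120, "twist": 0},
    {"x": 420, "y": 0, "z": 140, "twist": 0},
    {"x": 480, "y": 0, "z": 160, "twist": 0},
    {"x": 540, "y": 0, "z": 180, "twist": 0},
    {"x": 600, "y": 0, "z": 200, "twist": 0}
  ]
}}

```text
time: 5.2
ee_pos: [0.3429, 0.8196, 0.4312]
orientation: [[0.386, 0.922, 0.037], [0.918, -0.387, 0.089], [0.096, -0.001, -0.995]]
contact_force: [-0.4, -0.2, 0.1]
gripper_width: 0.005
```

```bash
python3 -c "
from h import *
st()"
```

```text
t 5.2 p [0.3429 0.8196 0.4312] f [-0.4 -0.2  0.1] w 0.005
[[ 0.386  0.922  0.037]
 [ 0.918 -0.387  0.089]
 [ 0.096 -0.001 -0.995]]
[1.098 0.977 0.048 0.009 2.021 1.5  ]
```

{"api": "carry_out", "payload": {
  "series": [
    {"x": 100, "y": 0, "z": 0, "twist": 0},
    {"x": 300, "y": 0, "z": 0, "twist": 0},
    {"x": 500, "y": 0, "z": 0, "twist": 0},
    {"x": 700, "y": 0, "z": 0, "twist": 0},
    {"x": 1000, "y": 0, "z": 0, "twist": 0},
    {"x": 1000, "y": 0, "z": 0, "twist": 0},
    {"x": 1000, "y": 0, "z": 0, "twist": 0},
    {"x": 1000, "y": 0, "z": 0, "twist": 0},
    {"x": 1000, "y": 0, "z": 0, "twist": 0},
    {"x": 1000, "y": 0, "z": 0, "twist": 0}
  ]
}}

```text
time: 6.45
ee_pos: [0.3736, 0.8916, 0.296]
orientation: [[0.384, 0.922, 0.053], [0.913, -0.387, 0.128], [0.139, -0.001, -0.99]]
contact_force: [0.3, 0.6, 0.1]
gripper_width: 0.003
```

```bash
python3 -c "
from h import *
st()"
```

```text
t 6.45 p [0.3736 0.8916 0.296 ] f [0.3 0.6 0.1] w 0.003
[[ 0.384  0.922  0.053]
 [ 0.913 -0.387  0.128]
 [ 0.139 -0.001 -0.99 ]]
[1.103 1.129 0.048 0.011 1.825 1.504]
```

{"api": "carry_out", "payload": {
  "series": [
    {"x": 100, "y": 0, "z": -50, "twist": 0},
    {"x": 300, "y": 0, "z": -150, "twist": 0},
    {"x": 500, "y": 0, "z": -250, "twist": 0},
    {"x": 700, "y": 0, "z": -350, "twist": 0},
    {"x": 1000, "y": 0, "z": -500, "twist": 0},
    {"x": 1000, "y": 0, "z": -500, "twist": 0},
    {"x": 1000, "y": 0, "z": -500, "twist": 0},
    {"x": 1000, "y": 0, "z": -500, "twist": 0},
    {"x": 1000, "y": 0, "z": -500, "twist": 0},
    {"x": 1000, "y": 0, "z": -500, "twist": 0}
  ]
}}

```text
time: 7.7
ee_pos: [0.3654, 0.8711, 0.373]
orientation: [[0.381, 0.922, 0.069], [0.907, -0.387, 0.167], [0.181, -0.001, -0.984]]
contact_force: [-0.6, -0.2, -0.5]
gripper_width: 0.0
```

{"api": "carry_out", "payload": {
  "series": [
    {"x": 100, "y": 0, "z": -30, "twist": 0},
    {"x": 300, "y": 0, "z": -100, "twist": 0},
    {"x": 500, "y": 0, "z": -200, "twist": 0},
    {"x": 700, "y": 0, "z": -250, "twist": 0},
    {"x": 1000, "y": 0, "z": -350, "twist": 0},
    {"x": 1000, "y": 0, "z": -350, "twist": 0},
    {"x": 1000, "y": 0, "z": -350, "twist": 0},
    {"x": 1000, "y": 0, "z": -350, "twist": 0},
    {"x": 1000, "y": 0, "z": -350, "twist": 0},
    {"x": 1000, "y": 0, "z": -350, "twist": 0}
  ]
}}

```text
time: 8.95
ee_pos: [0.3661, 0.8724, 0.3949]
orientation: [[0.378, 0.922, 0.086], [0.899, -0.387, 0.206], [0.223, -0.001, -0.975]]
contact_force: [-0.5, -0.2, 0.1]
gripper_width: 0.002
```

```bash
python3 -c "
from h import *
st()"
```

```text
t 8.95 p [0.3661 0.8724 0.3949] f [-0.5 -0.2  0.1] w 0.002
[[ 0.378  0.922  0.086]
 [ 0.899 -0.387  0.206]
 [ 0.223 -0.001 -0.975]]
[1.099 1.025 0.048 0.018 1.845 1.503]
```

{"api": "carry_out", "payload": {
  "series": [
    {"x": 100, "y": 0, "z": -30, "twist": 0},
    {"x": 300, "y": 0, "z": -100, "twist": 0},
    {"x": 500, "y": 0, "z": -200, "twist": 0},
    {"x": 700, "y": 0, "z": -250, "twist": 0},
    {"x": 1000, "y": 0, "z": -350, "twist": 0},
    {"x": 1000, "y": 0, "z": -350, "twist": 0},
    {"x": 1000, "y": 0, "z": -350, "twist": 0},
    {"x": 1000, "y": 0, "z": -350, "twist": 0},
    {"x": 1000, "y": 0, "z": -350, "twist": 0},
    {"x": 1000, "y": 0, "z": -350, "twist": 0}
  ]
}}

```text
time: 10.2
ee_pos: [0.3653, 0.8699, 0.4236]
orientation: [[0.374, 0.922, 0.102], [0.889, -0.387, 0.244], [0.265, -0.001, -0.964]]
contact_force: [-1.3, 0.9, 0.7]
gripper_width: 0.004
```

{"api": "carry_out", "payload": {
  "series": [
    {"x": 100, "y": 0, "z": -30, "twist": 0},
    {"x": 300, "y": 0, "z": -100, "twist": 0},
    {"x": 500, "y": 0, "z": -200, "twist": 0},
    {"x": 700, "y": 0, "z": -250, "twist": 0},
    {"x": 1000, "y": 0, "z": -350, "twist": 0},
    {"x": 1000, "y": 0, "z": -350, "twist": 0},
    {"x": 1000, "y": 0, "z": -350, "twist": 0},
    {"x": 1000, "y": 0, "z": -350, "twist": 0},
    {"x": 1000, "y": 0, "z": -350, "twist": 0},
    {"x": 1000, "y": 0, "z": -350, "twist": 0}
  ]
}}

```text
time: 11.45
ee_pos: [0.363, 0.8643, 0.4566]
orientation: [[0.369, 0.922, 0.118], [0.878, -0.387, 0.282], [0.306, -0.001, -0.952]]
contact_force: [-0.3, -0.1, -0.4]
gripper_width: 0.006
```

```bash
python3 -c "
from h import *
s=st()
R=np.array(s['orientation'])
g=np.array([0.40,-0.30,0.30]); print(1000*R.T@(g-s['ee_pos']))"
```

```text
t 11.45 p [0.363  0.8643 0.4566] f [-0.3 -0.1 -0.4] w 0.006
[[ 0.369  0.922  0.118]
 [ 0.878 -0.387  0.282]
 [ 0.306 -0.001 -0.952]]
[1.096 0.961 0.048 0.025 1.822 1.504]
[-1056.15670511   485.0615643   -175.39546393]
```

```bash
cat > tg.py <<'E'
from h import *
import sys
q=[0.6176,-0.0078,1.1769]
a=q[2]; RJ=np.array([[np.cos(a),-np.sin(a),0],[np.sin(a),np.cos(a),0],[0,0,1]])
def J(p): return RJ@(np.array(p)/1000)+[q[0],q[1],0]
def rel(ws,s=None):
    s=s or telemetry.get_state(); R=np.array(s['orientation']); return [np.round(1000*R.T@(np.array(w)-s['ee_pos']),1).tolist() for w in ws]
def injig(s=None):
    s=s or telemetry.get_state(); return np.round(1000*RJ.T@(np.array(s['ee_pos'])-[q[0],q[1],0]),1)
E
python3 -c "
from tg import *
print(rel([(.455,.34,.42),J((-200,0,250))]), J((-200,0,250)))"
```

```text
[[-437.4, 287.9, -102.4], [-925.1, 573.3, -80.8]] [ 0.54084215 -0.19248414  0.25      ]
```

{"api": "carry_out", "payload": {
  "series": [
    {"x": -30, "y": 20, "z": -8, "twist": 0},
    {"x": -75, "y": 50, "z": -18, "twist": 0},
    {"x": -120, "y": 79, "z": -28, "twist": 0},
    {"x": -165, "y": 108, "z": -38, "twist": 0},
    {"x": -210, "y": 138, "z": -49, "twist": 0},
    {"x": -255, "y": 168, "z": -60, "twist": 0},
    {"x": -300, "y": 197, "z": -70, "twist": 0},
    {"x": -345, "y": 227, "z": -80, "twist": 0},
    {"x": -390, "y": 257, "z": -91, "twist": 0},
    {"x": -437, "y": 288, "z": -102, "twist": 0}
  ]
}}

```text
time: 12.7
ee_pos: [0.4552, 0.3387, 0.42]
orientation: [[0.368, 0.922, 0.119], [0.878, -0.387, 0.283], [0.307, 0.0, -0.952]]
contact_force: [0.6, -0.3, 0.7]
gripper_width: 0.003
```

```bash
python3 -c "
from tg import *
st()
print(rel([J((-200,0,250)),J((-170,0,150))]))"
```

```text
t 12.7 p [0.4552 0.3387 0.42  ] f [ 0.6 -0.3  0.7] w 0.003
[[ 0.368  0.922  0.119]
 [ 0.878 -0.387  0.283]
 [ 0.307  0.    -0.952]]
[0.422 0.157 1.548 0.225 1.214 0.764]
[[-486.8, 284.5, 21.8], [-488.9, 284.4, 126.2]]
```

{"api": "carry_out", "payload": {
  "series": [
    {"x": -40, "y": 23, "z": 0, "twist": 0},
    {"x": -90, "y": 53, "z": 0, "twist": 0},
    {"x": -140, "y": 82, "z": 0, "twist": 0},
    {"x": -190, "y": 111, "z": 0, "twist": 0},
    {"x": -240, "y": 140, "z": 0, "twist": 0},
    {"x": -290, "y": 170, "z": 5, "twist": 0},
    {"x": -340, "y": 199, "z": 10, "twist": 0},
    {"x": -390, "y": 228, "z": 14, "twist": 0},
    {"x": -440, "y": 257, "z": 18, "twist": 0},
    {"x": -487, "y": 284, "z": 22, "twist": 0}
  ]
}}

```text
time: 13.95
ee_pos: [0.5403, -0.1943, 0.2493]
orientation: [[0.369, 0.922, 0.119], [0.878, -0.387, 0.282], [0.307, 0.001, -0.952]]
contact_force: [0.8, 0.9, 0.0]
gripper_width: 0.005
```

```bash
python3 -c "
from tg import *
st(); print(injig())
for n in ['scene','side','wrist']: snap(n,n+'2.png')
import cv2
a=cv2.imread('pics/scene2.png')[100:260,220:400]; b=cv2.imread('pics/side2.png')[130:280,220:380]
cv2.imwrite('pics/z3.png',np.hstack([cv2.resize(a,(400,356)),cv2.resize(b,(380,356))]))
"
```

```text
t 13.95 p [ 0.5403 -0.1943  0.2493] f [0.8 0.9 0. ] w 0.005
[[ 0.369  0.922  0.119]
 [ 0.878 -0.387  0.282]
 [ 0.307  0.001 -0.952]]
[-0.605  0.399  1.655  0.332  1.173 -0.35 ]
[-201.9   -0.3  249.3]
```

View pics/z3.png

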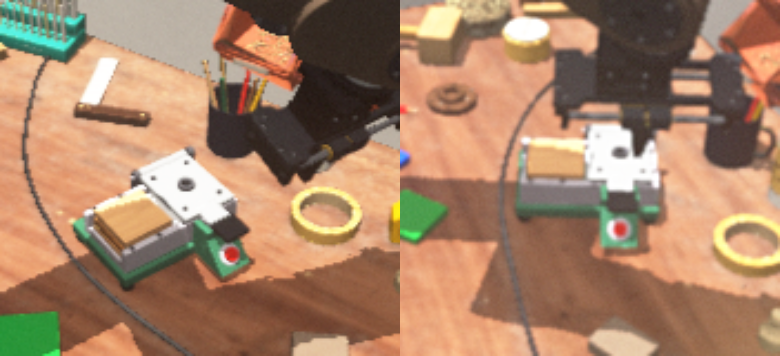

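View pics/wrist2.png

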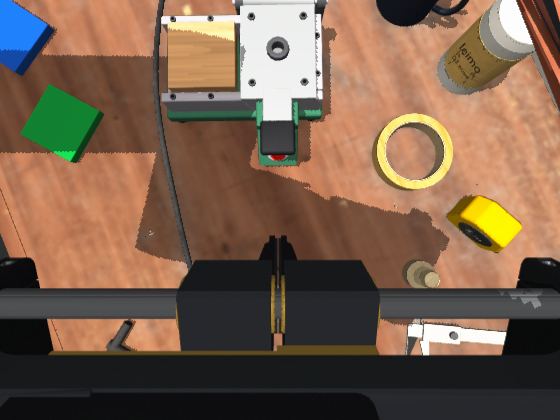

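Run:
```python
from tg import *
import cv2
c=imaging.camera_info('wrist');R=np.array(c['rotation']);K=np.array(c['camera_matrix'])
im=cv2.imread('pics/wrist2.png'); big=cv2.resize(im[0:180,150:340],None,fx=4.2,fy=4.2 if 0 else 3.3,interpolation=cv2.INTER_CUBIC)
for p in [(38,123.5,72),(38,47.5,72),(-38,47.5,72),(-38,123.5,72),(-107.6,0,40),(-53.5,-41,80),(-53.5,41,80),(-116.5,-19,83.5),(-116.5,19,83.5),(0,0,86)]:
    v=K@R.T@(J(p)-c['eye']); v=v[:2]/v[2]; print(p,np.round(v,1))
    cv2.circle(big,(int((v[0]+.5-150)*4.2),int((v[1]+.5)*3.3)),3,(255,0,255),-1)
cv2.imwrite('pics/z4.png',big)
```

```text
(38, 123.5, 72) [166.2  24.8]
(38, 47.5, 72) [233.5  24.3]
(-38, 47.5, 72) [233.5  90.6]
(-38, 123.5, 72) [165.7  91. ]
(-107.6, 0, 40) [276.4 157.5]
(-53.5, -41, 80) [313.4 101.1]
(-53.5, 41, 80) [238.4 101.6]
(-116.5, -19, 83.5) [293.9 157.8]
(-116.5, 19, 83.5) [258.5 158. ]
(0, 0, 86) [275.6  50.6]
```

View pics/z4.png

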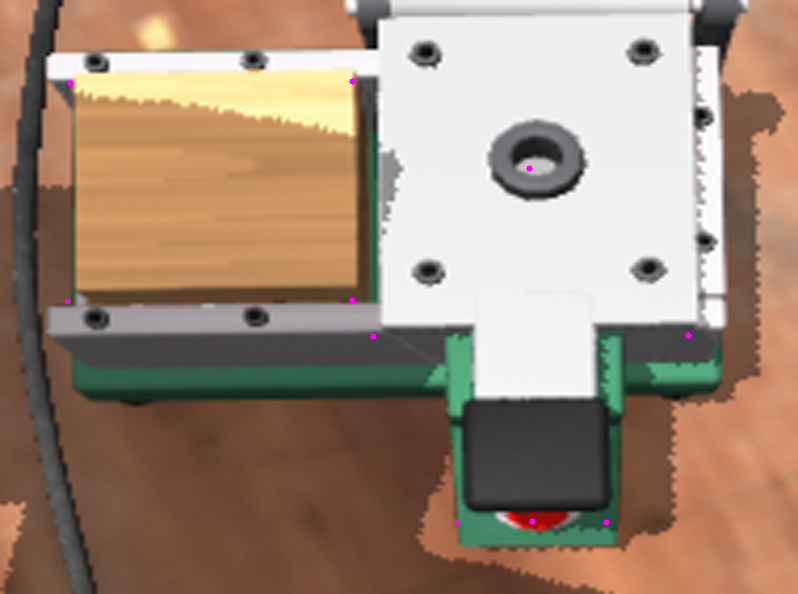

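```bash
cat >> fit.py <<'E'
print('--wrist')
c=imaging.camera_info('wrist')
n0=len(A)
for uv,p in [((75,70),(38,123.5,72)),((357,72),(38,47.5,72)),((357,287),(-38,47.5,72)),((76,290),(-38,123.5,72)),((697,322),(-53.5,-41,80)),((382,325),(-53.5,41,80)),((537,159),(0,0,86))]:
    A.append((c,np.array([(uv[0])/4.2-.5+150,(uv[1])/3.3-.5]),np.array(p)/1000))
s2=least_squares(res,s.x,loss='soft_l1'); print('all',s2.x,np.round(res(s2.x).reshape(-1,2),1).tolist())
A=A[n0:]
s3=least_squares(res,s.x,loss='soft_l1'); print('wrist',s3.x,np.round(res(s3.x).reshape(-1,2),1).tolist())
E
python3 fit.py
```

```text
[ 0.61762143 -0.00782288  1.1769181 ]
[[0.4, -1.1], [-0.2, -0.5], [1.8, -0.9], [1.3, -0.2], [1.4, 0.5], [-0.4, -0.3], [0.3, 0.0], [1.9, -0.2], [0.7, 0.5], [-0.4, 0.2], [-1.0, 0.2], [-0.9, -0.5], [-0.7, -1.1], [-0.7, -0.1], [-0.9, -1.6], [-0.6, -1.3]]
[0.00063111 0.00068867 0.00752584]
--wrist
all [ 0.6204165  -0.00510688  1.17492667] [[0.2, -2.0], [-0.4, -1.3], [1.4, -1.9], [1.0, -1.2], [1.0, -0.4], [-0.8, -1.1], [-0.0, -0.9], [1.4, -1.1], [0.3, -0.4], [0.1, -0.5], [-0.5, -0.5], [-0.4, -1.2], [-0.2, -1.9], [-0.3, -0.8], [-0.5, -2.4], [-0.2, -2.0], [0.4, 0.8], [0.4, -0.1], [0.3, 0.9], [-0.6, 0.2], [-0.7, 0.9], [-0.7, 0.3], [-0.3, -0.3]]
wrist [ 0.62078993 -0.00460792  1.17851355] [[0.4, 0.6], [0.4, -0.5], [0.6, 0.5], [-0.3, 0.1], [-0.4, 0.2], [-0.4, -0.1], [-0.2, -0.9]]
```

```bash
sed -i 's/^q=.*/q=[0.6202,-0.0053,1.176]/' tg.py; python3 -c "
from tg import *
print(injig(),rel([J((-150,0,62)),J((-139,0,50.6))]))"
```

```text
[-205.3    1.2  248.5] [[-4.6, 1.3, 194.4], [2.3, 1.2, 208.6]]
```

{"api": "carry_out", "payload": {
  "series": [
    {"x": 0, "y": 0, "z": 30, "twist": 0},
    {"x": 0, "y": 0, "z": 70, "twist": 0},
    {"x": -2, "y": 1, "z": 110, "twist": 0},
    {"x": -3, "y": 1, "z": 145, "twist": 0},
    {"x": -4, "y": 1, "z": 175, "twist": 0},
    {"x": -4, "y": 1, "z": 190, "twist": 0},
    {"x": -1, "y": 1, "z": 200, "twist": 0},
    {"x": 2, "y": 1, "z": 208, "twist": 0},
    {"x": 2, "y": 1, "z": 208, "twist": 0},
    {"x": 2, "y": 1, "z": 208, "twist": 0}
  ]
}}

```text
time: 15.35
ee_pos: [0.5665, -0.1342, 0.0517]
orientation: [[0.371, 0.921, 0.119], [0.876, -0.39, 0.283], [0.307, -0.001, -0.952]]
contact_force: [0.0, 0.0, -0.4]
gripper_width: 0.005
```

```bash
python3 -c "
from tg import *
st(); print(injig())
for n in ['scene','side','wrist']: snap(n,n+'3.png')
import cv2
a=cv2.imread('pics/scene3.png')[130:240,250:370]; b=cv2.imread('pics/side3.png')[150:260,250:370]
cv2.imwrite('pics/z5.png',np.hstack([cv2.resize(a,(400,367)),cv2.resize(b,(400,367))]))
cv2.imwrite('pics/z6.png',cv2.resize(cv2.imread('pics/wrist3.png')[0:300,180:380],(400,600)))
"
```

```text
t 15.35 p [ 0.5665 -0.1342  0.0517] f [ 0.   0.  -0.4] w 0.005
[[ 0.371  0.921  0.119]
 [ 0.876 -0.39   0.283]
 [ 0.307 -0.001 -0.952]]
[-0.491  0.651  1.839  0.471  0.739 -0.456]
[-139.6   -0.    51.7]
```

View pics/z5.png

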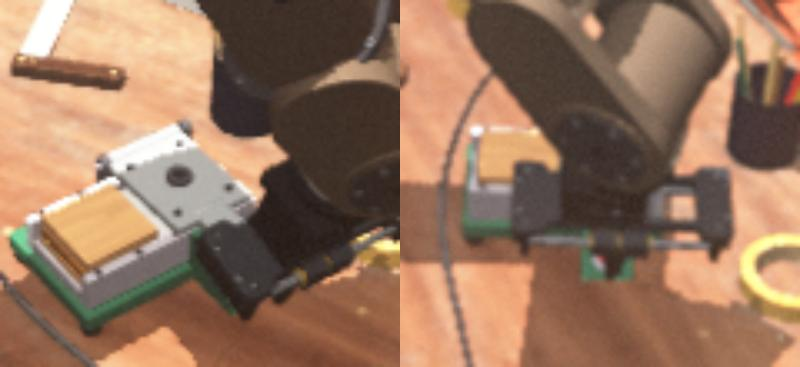

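View pics/z6.png

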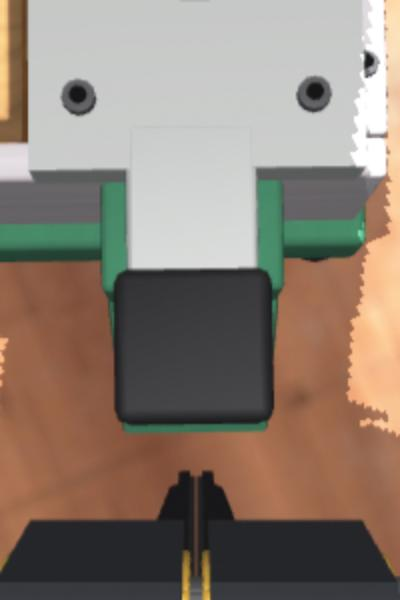

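{"api": "carry_out", "payload": {
  "series": [
    {"x": 3, "y": 0, "z": 6, "twist": 0},
    {"x": 6, "y": 0, "z": 12, "twist": 0},
    {"x": 9, "y": 0, "z": 17, "twist": 0},
    {"x": 10.5, "y": 0, "z": 20.5, "twist": 0},
    {"x": 11.5, "y": 0, "z": 22.5, "twist": 0},
    {"x": 12, "y": 0, "z": 23.5, "twist": 0},
    {"x": 12.5, "y": 0, "z": 24.5, "twist": 0},
    {"x": 13, "y": 0, "z": 25.5, "twist": 0},
    {"x": 13.5, "y": 0, "z": 26, "twist": 0},
    {"x": 13.5, "y": 0, "z": 26, "twist": 0}
  ]
}}

```text
time: 16.75
ee_pos: [0.5745, -0.1152, 0.0309]
orientation: [[0.371, 0.921, 0.119], [0.876, -0.39, 0.283], [0.307, -0.001, -0.952]]
contact_force: [-3.5, -3.4, 2.4]
gripper_width: 0.008
```

```bash
python3 -c "
from tg import *
st(); print(injig())
snap('wrist','wrist4.png')
import cv2
cv2.imwrite('pics/z6.png',cv2.resize(cv2.imread('pics/wrist4.png')[0:300,180:380],(400,600)))
"
```

```text
t 16.75 p [ 0.5745 -0.1152  0.0309] f [-3.5 -3.4  2.4] w 0.008
[[ 0.371  0.921  0.119]
 [ 0.876 -0.39   0.283]
 [ 0.307 -0.001 -0.952]]
[-0.455  0.685  1.846  0.5    0.692 -0.456]
[-1.191e+02 -1.000e-01  3.090e+01]
```

View pics/z6.png

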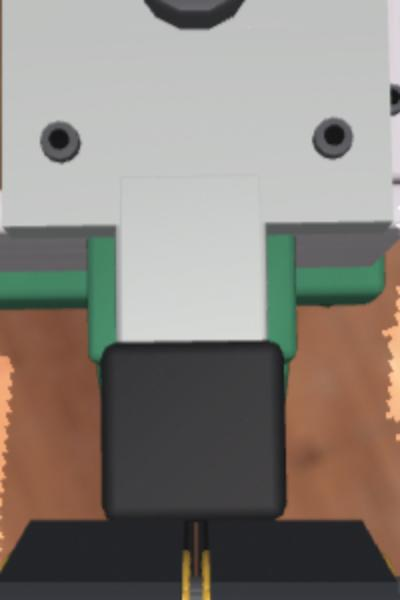

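{"api": "carry_out", "payload": {
  "series": [
    {"x": 0.3, "y": 0, "z": 0.5, "twist": 0},
    {"x": 0.5, "y": 0, "z": 1, "twist": 0},
    {"x": 0.8, "y": 0, "z": 1.5, "twist": 0},
    {"x": 1, "y": 0, "z": 2, "twist": 0},
    {"x": 1.2, "y": 0, "z": 2.4, "twist": 0},
    {"x": 1.4, "y": 0, "z": 2.8, "twist": 0},
    {"x": 1.6, "y": 0, "z": 3.1, "twist": 0},
    {"x": 1.6, "y": 0, "z": 3.1, "twist": 0},
    {"x": 1.6, "y": 0, "z": 3.1, "twist": 0},
    {"x": 1.6, "y": 0, "z": 3.1, "twist": 0}
  ]
}}

```text
time: 18.05
ee_pos: [0.5756, -0.1132, 0.0288]
orientation: [[0.371, 0.921, 0.119], [0.876, -0.39, 0.282], [0.307, -0.0, -0.952]]
contact_force: [-3.3, -3.7, 7.3]
gripper_width: 0.009
```

```bash
python3 -c "
from tg import *
st(); print(injig())
snap('wrist','wrist5.png')
import cv2
cv2.imwrite('pics/z6.png',cv2.resize(cv2.imread('pics/wrist5.png')[0:300,180:380],(400,600)))
"
```

```text
t 18.05 p [ 0.5756 -0.1132  0.0288] f [-3.3 -3.7  7.3] w 0.009
[[ 0.371  0.921  0.119]
 [ 0.876 -0.39   0.282]
 [ 0.307 -0.    -0.952]]
[-0.451  0.688  1.847  0.504  0.687 -0.456]
[-116.8   -0.4   28.8]
```

View pics/z6.png

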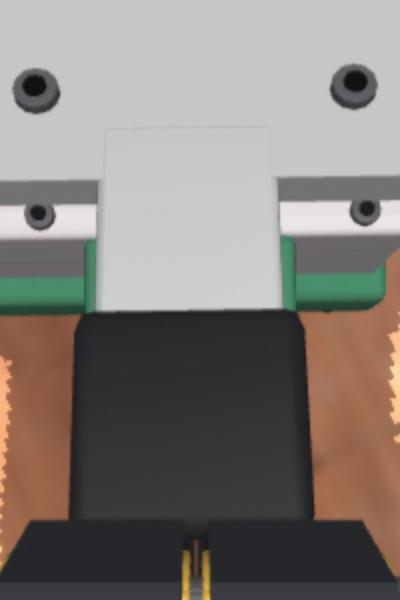

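{"api": "carry_out", "payload": {
  "series": [
    {"x": 0, "y": 0, "z": 0, "twist": 0},
    {"x": 0, "y": 0, "z": 0, "twist": 0},
    {"x": 0, "y": 0, "z": 0, "twist": 0},
    {"x": -5, "y": 0, "z": -3, "twist": 0},
    {"x": -15, "y": 0, "z": -8, "twist": 0},
    {"x": -28, "y": 0, "z": -15, "twist": 0},
    {"x": -40, "y": 0, "z": -24, "twist": 0},
    {"x": -55, "y": 0, "z": -35, "twist": 0},
    {"x": -70, "y": 0, "z": -50, "twist": 0},
    {"x": -80, "y": 0, "z": -70, "twist": 0}
  ]
}}

```text
time: 19.35
ee_pos: [0.5368, -0.2045, 0.0715]
orientation: [[0.372, 0.921, 0.119], [0.876, -0.391, 0.283], [0.307, -0.001, -0.952]]
contact_force: [0.1, 0.3, 0.3]
gripper_width: 0.004
```

```bash
python3 -c "
from tg import *
st(); print(injig())
for n in ['scene','wrist']: snap(n,n+'6.png')
import cv2
a=cv2.imread('pics/scene6.png')[110:240,230:370]; b=cv2.imread('pics/wrist6.png')
cv2.imwrite('pics/z5.png',np.hstack([cv2.resize(a,(400,367)),cv2.resize(b,(400,367))]))
"
```

```text
t 19.35 p [ 0.5368 -0.2045  0.0715] f [0.1 0.3 0.3] w 0.004
[[ 0.372  0.921  0.119]
 [ 0.876 -0.391  0.283]
 [ 0.307 -0.001 -0.952]]
[-0.623  0.624  1.82   0.423  0.815 -0.532]
[-216.     0.3   71.5]
```

View pics/z5.png

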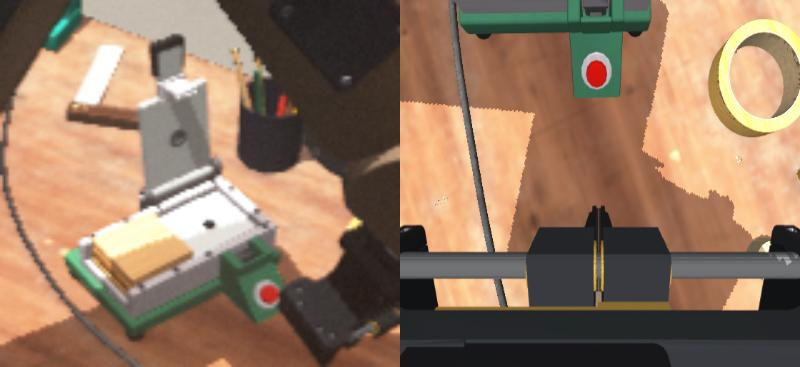

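```bash
python3 -c "
from tg import *
print(rel([J((-216,10,110)),J((-100,100,130)),J((-8,152,110)),J((-8,152,64.5))]))"
```

```text
[[11.9, -10.6, -35.5], [127.8, -101.5, -19.5], [208.9, -154.3, 27.4], [195.0, -154.4, 70.7]]
```

{"api": "carry_out", "payload": {
  "series": [
    {"x": 6, "y": -5, "z": -20, "twist": 0},
    {"x": 20, "y": -16, "z": -38, "twist": 0},
    {"x": 55, "y": -43, "z": -35, "twist": 0},
    {"x": 90, "y": -72, "z": -30, "twist": 0},
    {"x": 128, "y": -102, "z": -20, "twist": 0},
    {"x": 160, "y": -125, "z": -5, "twist": 0},
    {"x": 190, "y": -145, "z": 12, "twist": 0},
    {"x": 209, "y": -154, "z": 27, "twist": 0},
    {"x": 209, "y": -154, "z": 27, "twist": 0},
    {"x": 209, "y": -154, "z": 27, "twist": 0}
  ]
}}

```text
time: 20.7
ee_pos: [0.4772, 0.0452, 0.1105]
orientation: [[0.372, 0.92, 0.122], [0.876, -0.392, 0.28], [0.306, 0.003, -0.952]]
contact_force: [0.7, 0.1, 0.9]
gripper_width: 0.005
```

```bash
python3 -c "
from tg import *
st(); print(injig())
for n in ['scene','wrist']: snap(n,n+'7.png')
import cv2
a=cv2.imread('pics/scene7.png')[110:240,230:370]; b=cv2.imread('pics/wrist7.png')
cv2.imwrite('pics/z5.png',np.hstack([cv2.resize(a,(300,367)),cv2.resize(b,(489,367))]))
c=imaging.camera_info('wrist');R=np.array(c['rotation']);K=np.array(c['camera_matrix'])
for p in [(38,123.5,72),(38,47.5,72),(-38,47.5,72),(-38,123.5,72)]:
    v=K@R.T@(J(p)-c['eye']); v=v[:2]/v[2]; print(p,np.round(v,1))
print(rel([J((-8,152,64.5))]))
"
```

```text
t 20.7 p [0.4772 0.0452 0.1105] f [0.7 0.1 0.9] w 0.005
[[ 0.372  0.92   0.122]
 [ 0.876 -0.392  0.28 ]
 [ 0.306  0.003 -0.952]]
[-0.218  0.424  2.111  0.545  0.617 -0.266]
[ -8.4 151.4 110.5]
(38, 123.5, 72) [315.4 178.6]
(38, 47.5, 72) [426.1 177.8]
(-38, 47.5, 72) [429.1 289.6]
(-38, 123.5, 72) [316.8 290.6]
[[-13.4, -1.0, 44.1]]
```

View pics/z5.png

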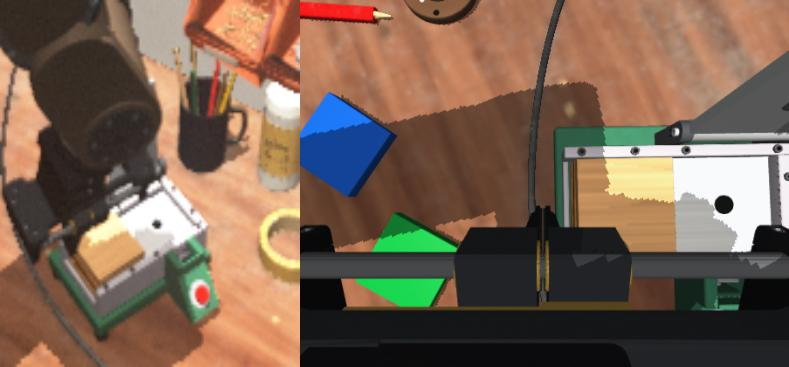

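View pics/wrist7.png

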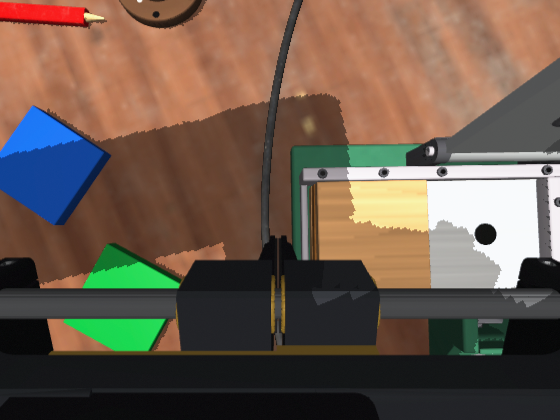

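{"api": "carry_out", "payload": {
  "series": [
    {"x": -5, "y": -1, "z": 15, "twist": 0},
    {"x": -9, "y": -1, "z": 30, "twist": 0},
    {"x": -13, "y": -1, "z": 44, "twist": 0},
    {"x": -13, "y": 2, "z": 44, "twist": 0},
    {"x": -13, "y": 8, "z": 44, "twist": 0},
    {"x": -13, "y": 18, "z": 44, "twist": 0},
    {"x": -13, "y": 30, "z": 44, "twist": 0},
    {"x": -13, "y": 42, "z": 44, "twist": 0},
    {"x": -13, "y": 54, "z": 44, "twist": 0},
    {"x": -13, "y": 64, "z": 44, "twist": 0}
  ]
}}

```text
time: 22.05
ee_pos: [0.5375, 0.0203, 0.0649]
orientation: [[0.373, 0.92, 0.123], [0.876, -0.393, 0.28], [0.306, 0.003, -0.952]]
contact_force: [-0.3, 0.1, 0.2]
gripper_width: 0.005
```

```bash
python3 -c "
from tg import *
st(); print(injig())
for n in ['scene','wrist']: snap(n,n+'8.png')
import cv2
a=cv2.imread('pics/scene8.png')[110:240,230:370]; b=cv2.imread('pics/wrist8.png')
cv2.imwrite('pics/z5.png',np.hstack([cv2.resize(a,(300,367)),cv2.resize(b,(489,367))]))
"
```

```text
t 22.05 p [0.5375 0.0203 0.0649] f [-0.3  0.1  0.2] w 0.005
[[ 0.373  0.92   0.123]
 [ 0.876 -0.393  0.28 ]
 [ 0.306  0.003 -0.952]]
[-0.241  0.567  1.998  0.565  0.597 -0.312]
[-8.2 86.2 64.9]
```

View pics/z5.png

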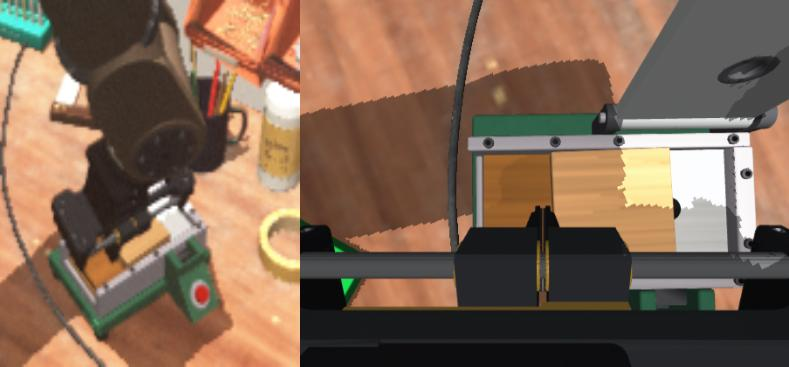

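{"api": "carry_out", "payload": {
  "series": [
    {"x": 0, "y": 6, "z": 0, "twist": 0},
    {"x": 0, "y": 14, "z": 0, "twist": 0},
    {"x": 0, "y": 21, "z": 0, "twist": 0},
    {"x": 0, "y": 26, "z": 0, "twist": 0},
    {"x": 0, "y": 29, "z": 0, "twist": 0},
    {"x": 0, "y": 31, "z": 0, "twist": 0},
    {"x": 0, "y": 32.5, "z": 0, "twist": 0},
    {"x": 0, "y": 34, "z": 0, "twist": 0},
    {"x": 0, "y": 35, "z": 0, "twist": 0},
    {"x": 0, "y": 36, "z": 0, "twist": 0}
  ]
}}

```text
time: 23.4
ee_pos: [0.5709, 0.006, 0.065]
orientation: [[0.373, 0.92, 0.124], [0.876, -0.393, 0.28], [0.306, 0.004, -0.952]]
contact_force: [0.1, 0.3, 0.3]
gripper_width: 0.003
```

```bash
python3 -c "
from tg import *
st(); print(injig())
for n in ['wrist']: snap(n,n+'9.png')
import cv2
cv2.imwrite('pics/z6.png',cv2.resize(cv2.imread('pics/wrist9.png')[80:280,240:520],(784,560)))
"
```

```text
t 23.4 p [0.5709 0.006  0.065 ] f [0.1 0.3 0.3] w 0.003
[[ 0.373  0.92   0.124]
 [ 0.876 -0.393  0.28 ]
 [ 0.306  0.004 -0.952]]
[-0.252  0.599  1.913  0.526  0.645 -0.274]
[-8.5 49.8 65. ]
```

View pics/z6.png

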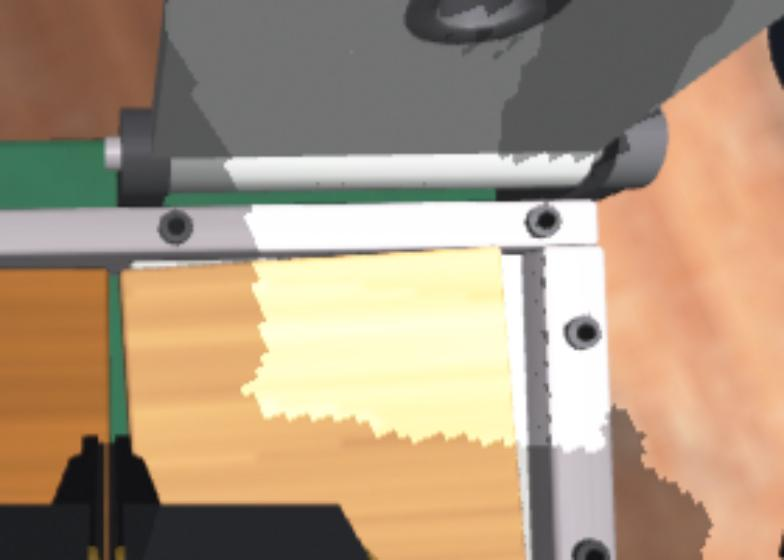

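{"api": "carry_out", "payload": {
  "series": [
    {"x": 0, "y": -3, "z": 0, "twist": 0},
    {"x": 7, "y": -3, "z": 2.2, "twist": 0},
    {"x": 14, "y": -3, "z": 4.5, "twist": 0},
    {"x": 14, "y": 0, "z": 4.5, "twist": 0},
    {"x": 14, "y": 1.5, "z": 4.5, "twist": 0},
    {"x": 14, "y": 2.5, "z": 4.5, "twist": 0},
    {"x": 14, "y": 3.5, "z": 4.5, "twist": 0},
    {"x": 14, "y": 4, "z": 4.5, "twist": 0},
    {"x": 14, "y": 4.5, "z": 4.5, "twist": 0},
    {"x": 14, "y": 5, "z": 4.5, "twist": 0}
  ]
}}

```text
time: 24.7
ee_pos: [0.5814, 0.0175, 0.0651]
orientation: [[0.373, 0.919, 0.124], [0.876, -0.393, 0.28], [0.306, 0.004, -0.952]]
contact_force: [-0.7, -0.4, 0.2]
gripper_width: 0.006
```

```bash
python3 -c "
from tg import *
st(); print(injig())
for n in ['wrist']: snap(n,n+'10.png')
import cv2
cv2.imwrite('pics/z6.png',cv2.resize(cv2.imread('pics/wrist10.png')[80:280,240:520],(784,560)))
"
```

```text
t 24.7 p [0.5814 0.0175 0.0651] f [-0.7 -0.4  0.2] w 0.006
[[ 0.373  0.919  0.124]
 [ 0.876 -0.393  0.28 ]
 [ 0.306  0.004 -0.952]]
[-0.227  0.607  1.891  0.52   0.65  -0.241]
[ 6.1 44.5 65.1]
```

View pics/z6.png

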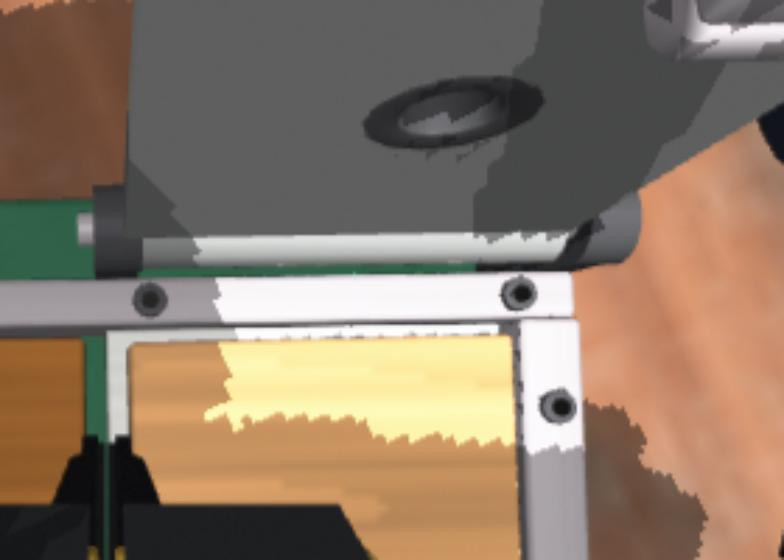

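{"api": "carry_out", "payload": {
  "series": [
    {"x": 0, "y": 0.3, "z": 0, "twist": 0},
    {"x": 0, "y": 0.6, "z": 0, "twist": 0},
    {"x": 0, "y": 0.9, "z": 0, "twist": 0},
    {"x": 0, "y": 1.2, "z": 0, "twist": 0},
    {"x": 0, "y": 1.5, "z": 0, "twist": 0},
    {"x": 0, "y": 1.5, "z": 0, "twist": 0},
    {"x": 0, "y": 1.5, "z": 0, "twist": 0},
    {"x": 0, "y": 1.5, "z": 0, "twist": 0},
    {"x": 0, "y": 1.5, "z": 0, "twist": 0},
    {"x": 0, "y": 1.5, "z": 0, "twist": 0}
  ]
}}

```text
time: 26.0
ee_pos: [0.5829, 0.0168, 0.0651]
orientation: [[0.373, 0.919, 0.124], [0.876, -0.393, 0.28], [0.306, 0.004, -0.952]]
contact_force: [-0.2, -0.6, 0.1]
gripper_width: 0.007
```

```bash
python3 -c "
from tg import *
st(); print(injig())
print(rel([J((6,75,75)),J((6,95,130)),J((30,110,300)),J((110,60,300)),J((115,0,290))]))
"
```

```text
t 26.0 p [0.5829 0.0168 0.0651] f [-0.2 -0.6  0.1] w 0.007
[[ 0.373  0.919  0.124]
 [ 0.876 -0.393  0.28 ]
 [ 0.306  0.004 -0.952]]
[-0.227  0.609  1.887  0.518  0.652 -0.24 ]
[ 6.  43.  65.1]
[[2.7, -32.0, -9.7], [19.4, -51.8, -62.2], [94.2, -66.3, -216.8], [170.7, -17.1, -192.0], [172.9, 42.8, -180.5]]
```

{"api": "carry_out", "payload": {
  "series": [
    {"x": 0, "y": 0.4, "z": 0, "twist": 0},
    {"x": 0, "y": 0.8, "z": 0, "twist": 0},
    {"x": 0, "y": 1.2, "z": 0, "twist": 0},
    {"x": 0, "y": 1.5, "z": 0, "twist": 0},
    {"x": 0, "y": 1.8, "z": 0, "twist": 0},
    {"x": 0, "y": 2, "z": 0, "twist": 0},
    {"x": 0, "y": 2.2, "z": 0, "twist": 0},
    {"x": 0, "y": 2.4, "z": 0, "twist": 0},
    {"x": 0, "y": 2.4, "z": 0, "twist": 0},
    {"x": 0, "y": 2.4, "z": 0, "twist": 0}
  ]
}}

```text
time: 27.25
ee_pos: [0.5836, 0.0167, 0.0649]
orientation: [[0.373, 0.92, 0.12], [0.876, -0.392, 0.281], [0.306, 0.001, -0.952]]
contact_force: [-8.7, 4.5, 4.5]
gripper_width: 0.005
```

```bash
python3 -c "
from tg import *
st(); print(injig())
for n in ['wrist']: snap(n,n+'11.png')
import cv2
cv2.imwrite('pics/z6.png',cv2.resize(cv2.imread('pics/wrist11.png')[80:280,240:520],(784,560)))
"
```

```text
t 27.25 p [0.5836 0.0167 0.0649] f [-8.7  4.5  4.5] w 0.005
[[ 0.373  0.92   0.12 ]
 [ 0.876 -0.392  0.281]
 [ 0.306  0.001 -0.952]]
[-0.227  0.611  1.883  0.516  0.657 -0.238]
[ 6.2 42.3 64.9]
```

View pics/z6.png

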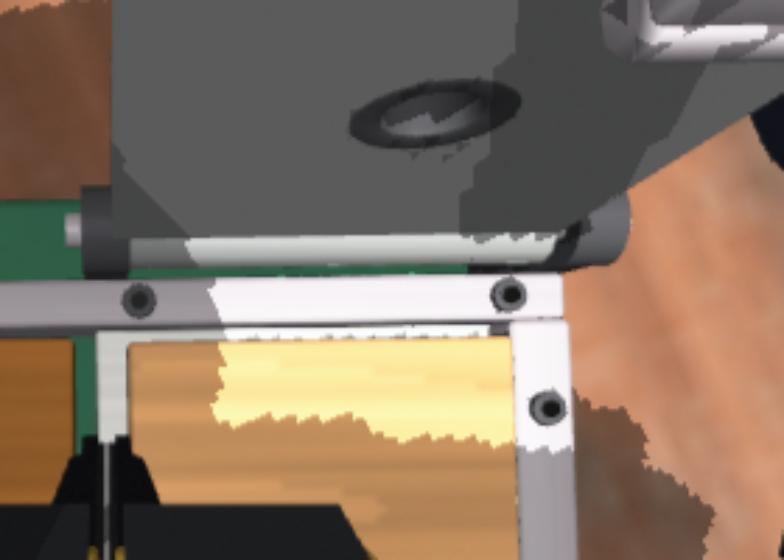

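```bash
python3 -c "
from tg import *
print(rel([J((6,60,66)),J((0,90,90)),J((-10,100,290))]))
"
```

```text
[[-0.0, -17.8, -1.1], [1.4, -47.7, -25.9], [53.0, -57.5, -219.4]]
```

{"api": "carry_out", "payload": {
  "series": [
    {"x": 0, "y": -5, "z": 0, "twist": 0},
    {"x": 0, "y": -18, "z": -1, "twist": 0},
    {"x": 0, "y": -35, "z": -12, "twist": 0},
    {"x": 1, "y": -48, "z": -26, "twist": 0},
    {"x": 8, "y": -52, "z": -55, "twist": 0},
    {"x": 18, "y": -57, "z": -95, "twist": 0},
    {"x": 30, "y": -57, "z": -140, "twist": 0},
    {"x": 42, "y": -57, "z": -180, "twist": 0},
    {"x": 53, "y": -57, "z": -219, "twist": 0},
    {"x": 53, "y": -57, "z": -219, "twist": 0}
  ]
}}

```text
time: 28.55
ee_pos: [0.5246, 0.0237, 0.2932]
orientation: [[0.371, 0.92, 0.127], [0.876, -0.392, 0.28], [0.307, 0.007, -0.952]]
contact_force: [0.1, -0.0, -0.2]
gripper_width: 0.007
```

```bash
python3 -c "
from tg import *
st(); print(injig())
for n in ['scene','wrist','side']: snap(n,n+'12.png')
import cv2
a=cv2.imread('pics/scene12.png')[60:260,200:400]; b=cv2.imread('pics/wrist12.png')
cv2.imwrite('pics/z5.png',np.hstack([cv2.resize(a,(367,367)),cv2.resize(b,(430,367))]))
print(rel([J((60,60,310)),J((125,0,305)),J((122,0,215))]))
"
```

```text
t 28.55 p [0.5246 0.0237 0.2932] f [ 0.1 -0.  -0.2] w 0.007
[[ 0.371  0.92   0.127]
 [ 0.876 -0.392  0.28 ]
 [ 0.307  0.007 -0.952]]
[-0.241  0.234  1.781  0.347  1.093  0.006]
[-10.   99.4 293.2]
[[73.4, 39.7, 1.8], [134.2, 99.2, 26.5], [103.8, 99.2, 111.3]]
```

View pics/z5.png

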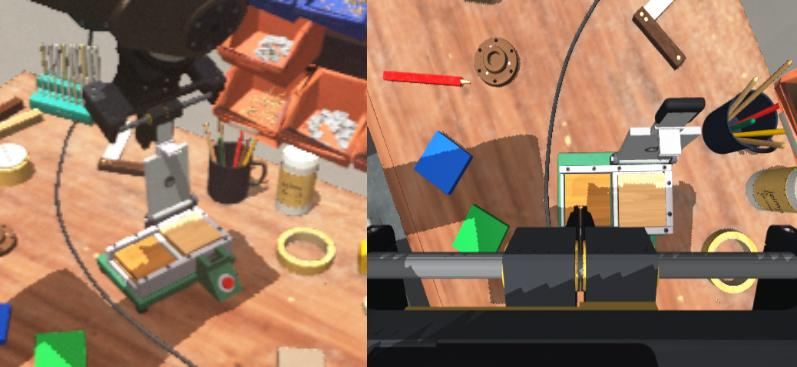

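View pics/side12.png

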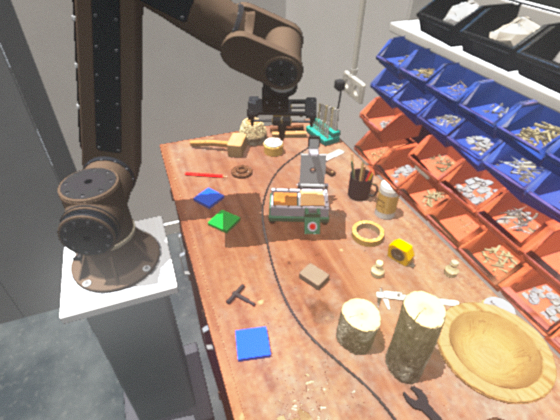

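{"api": "carry_out", "payload": {
  "series": [
    {"x": 15, "y": 8, "z": -5, "twist": 0},
    {"x": 40, "y": 20, "z": -5, "twist": 0},
    {"x": 73, "y": 40, "z": 2, "twist": 0},
    {"x": 100, "y": 65, "z": 10, "twist": 0},
    {"x": 134, "y": 99, "z": 26, "twist": 0},
    {"x": 134, "y": 99, "z": 26, "twist": 0},
    {"x": 124, "y": 99, "z": 55, "twist": 0},
    {"x": 114, "y": 99, "z": 83, "twist": 0},
    {"x": 104, "y": 99, "z": 111, "twist": 0},
    {"x": 104, "y": 99, "z": 111, "twist": 0}
  ]
}}

```text
time: 29.95
ee_pos: [0.666, 0.1077, 0.2133]
orientation: [[0.375, 0.92, 0.116], [0.876, -0.392, 0.282], [0.304, -0.004, -0.953]]
contact_force: [0.4, 0.4, 0.1]
gripper_width: 0.006
```

```bash
python3 -c "
from tg import *
st(); print(injig())
for n in ['scene','wrist']: snap(n,n+'13.png')
import cv2
a=cv2.imread('pics/scene13.png')[60:260,200:400]; b=cv2.imread('pics/wrist13.png')
cv2.imwrite('pics/z5.png',np.hstack([cv2.resize(a,(367,367)),cv2.resize(b,(430,367))]))
s=telemetry.get_state()
def C(th,s=150,d=0): return (57.5-np.cos(th)*s+7.5*np.sin(th), 76+np.sin(th)*s+7.5*np.cos(th))
L=[(90,214),(65,216),(42,218)]+[C(t) for t in [1.26,1.1,.95,.8,.65,.5,.35,.25,.15,.08,.03,0,-.012,-.02,-.03]]
for c in L: print(np.round(c,0),rel([J((c[0]+9.5,0,c[1]+3.1))],s))
"
```

```text
t 29.95 p [0.666  0.1077 0.2133] f [0.4 0.4 0.1] w 0.006
[[ 0.375  0.92   0.116]
 [ 0.876 -0.392  0.282]
 [ 0.304 -0.004 -0.953]]
[-0.055  0.519  1.549  0.349  0.998  0.169]
[121.9   1.2 213.3]
[ 90 214] [[-21.5, 0.2, -7.8]]
[ 65 216] [[-44.6, 0.4, -17.4]]
[ 42 218] [[-65.9, 0.6, -26.3]]
[ 19. 221.] [[-87.1, 0.8, -36.4]]
[ -4. 213.] [[-111.1, 0.9, -35.7]]
[-24. 202.] [[-133.2, 1.1, -31.5]]
[-42. 189.] [[-154.5, 1.2, -24.2]]
[-57. 173.] [[-174.4, 1.4, -13.7]]
[-71. 154.] [[-192.5, 1.5, -0.3]]
[-81. 134.] [[-208.4, 1.5, 15.6]]
[-86. 120.] [[-217.6, 1.6, 27.4]]
[-90. 106.] [[-225.6, 1.6, 40.1]]
[-91.  95.] [[-230.4, 1.6, 49.5]]
[-92.  88.] [[-233.5, 1.6, 56.4]]
[-92.  84.] [[-235.1, 1.6, 60.5]]
[-93.  82.] [[-235.8, 1.6, 62.2]]
[-93.  80.] [[-236.2, 1.6, 63.4]]
[-93.  79.] [[-236.7, 1.6, 64.8]]
```

View pics/z5.png

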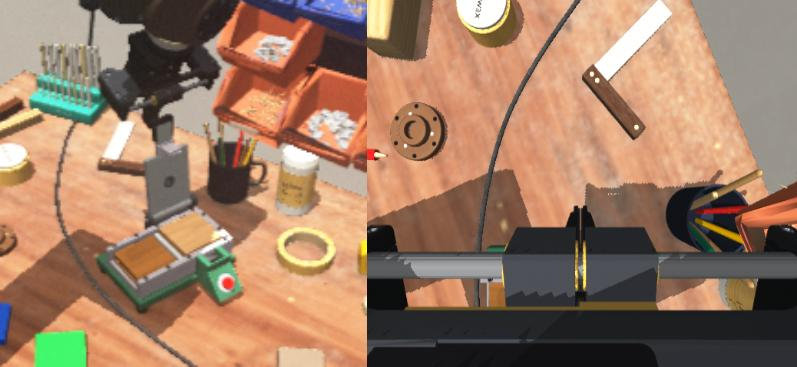

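{"api": "carry_out", "payload": {
  "series": [
    {"x": -12, "y": 0, "z": -4, "twist": 0},
    {"x": -28, "y": 0, "z": -11, "twist": 0},
    {"x": -45, "y": 0.5, "z": -17.5, "twist": 0},
    {"x": -66, "y": 0.5, "z": -26, "twist": 0},
    {"x": -87, "y": 1, "z": -36, "twist": 0},
    {"x": -111, "y": 1, "z": -36, "twist": 0},
    {"x": -133, "y": 1, "z": -31.5, "twist": 0},
    {"x": -154.5, "y": 1, "z": -24, "twist": 0},
    {"x": -174.5, "y": 1.5, "z": -14, "twist": 0},
    {"x": -174.5, "y": 1.5, "z": -14, "twist": 0}
  ]
}}

```text
time: 31.3
ee_pos: [0.6008, -0.0513, 0.1755]
orientation: [[0.376, 0.919, 0.119], [0.875, -0.394, 0.282], [0.306, -0.002, -0.952]]
contact_force: [0.3, 0.8, 1.0]
gripper_width: 0.004
```

```bash
python3 -c "
from tg import *
s=st(); print(injig())
for n in ['scene']: snap(n,n+'14.png')
import cv2
a=cv2.imread('pics/scene14.png')[100:250,220:370]
cv2.imwrite('pics/z5.png',cv2.resize(a,(500,500)))
def C(th,s=150,d=0): return (57.5-np.cos(th)*s+7.5*np.sin(th), 76+np.sin(th)*s+7.5*np.cos(th))
L=[C(t) for t in [.65,.5,.35,.25,.15,.08,.03,0,-.012,-.02,-.03]]
for c in L: print(np.round(c,0),rel([J((c[0]+9.5,0,c[1]+3.1))],s))
"
```

```text
t 31.3 p [ 0.6008 -0.0513  0.1755] f [0.3 0.8 1. ] w 0.004
[[ 0.376  0.919  0.119]
 [ 0.875 -0.394  0.282]
 [ 0.306 -0.002 -0.952]]
[-0.335  0.489  1.724  0.386  0.945 -0.16 ]
[-49.9   0.2 175.5]
[-57. 173.] [[2.0, 0.2, 0.3]]
[-71. 154.] [[-16.1, 0.4, 13.6]]
[-81. 134.] [[-32.0, 0.5, 29.5]]
[-86. 120.] [[-41.2, 0.6, 41.4]]
[-90. 106.] [[-49.2, 0.6, 54.1]]
[-91.  95.] [[-54.0, 0.7, 63.4]]
[-92.  88.] [[-57.0, 0.7, 70.3]]
[-92.  84.] [[-58.7, 0.7, 74.5]]
[-93.  82.] [[-59.3, 0.7, 76.2]]
[-93.  80.] [[-59.7, 0.7, 77.3]]
[-93.  79.] [[-60.2, 0.7, 78.7]]
```

View pics/z5.png

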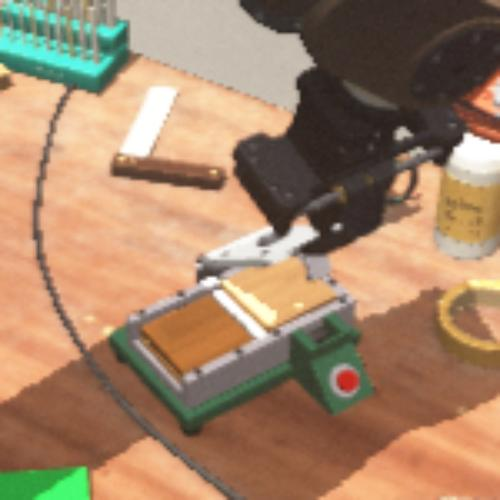

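{"api": "carry_out", "payload": {
  "series": [
    {"x": -16, "y": 0.5, "z": 13.5, "twist": 0},
    {"x": -32, "y": 0.5, "z": 29.5, "twist": 0},
    {"x": -41, "y": 0.5, "z": 41.5, "twist": 0},
    {"x": -49, "y": 0.5, "z": 54, "twist": 0},
    {"x": -54, "y": 0.5, "z": 63.5, "twist": 0},
    {"x": -57, "y": 0.5, "z": 70, "twist": 0},
    {"x": -58.5, "y": 0.5, "z": 74.5, "twist": 0},
    {"x": -59.5, "y": 0.5, "z": 76.5, "twist": 0},
    {"x": -60, "y": 0.5, "z": 78, "twist": 0},
    {"x": -60, "y": 0.5, "z": 78, "twist": 0}
  ]
}}

```text
time: 32.6
ee_pos: [0.589, -0.0813, 0.0841]
orientation: [[0.374, 0.919, 0.121], [0.875, -0.393, 0.282], [0.306, 0.0, -0.952]]
contact_force: [-0.6, 0.2, 5.6]
gripper_width: 0.003
```

```bash
python3 -c "
from tg import *
s=st(); print(injig())
"
```

```text
t 32.6 p [ 0.589  -0.0813  0.0841] f [-0.6  0.2  5.6] w 0.003
[[ 0.374  0.919  0.121]
 [ 0.875 -0.393  0.282]
 [ 0.306  0.    -0.952]]
[-0.391  0.606  1.811  0.454  0.774 -0.322]
[-82.1  -0.4  84.1]
```

{"api": "carry_out", "payload": {
  "series": [
    {"x": -0.3, "y": 0, "z": 1, "twist": 0},
    {"x": -0.6, "y": 0, "z": 2, "twist": 0},
    {"x": -0.8, "y": 0, "z": 2.8, "twist": 0},
    {"x": -0.8, "y": 0, "z": 2.8, "twist": 0},
    {"x": -0.5, "y": 0, "z": 1, "twist": 0},
    {"x": 0, "y": 0, "z": -3, "twist": 0},
    {"x": 0, "y": 0, "z": -12, "twist": 0},
    {"x": 0, "y": 0, "z": -40, "twist": 0},
    {"x": 0, "y": 0, "z": -80, "twist": 0},
    {"x": 0, "y": 0, "z": -120, "twist": 0}
  ]
}}

```text
time: 33.85
ee_pos: [0.5741, -0.1155, 0.1996]
orientation: [[0.375, 0.919, 0.12], [0.875, -0.393, 0.282], [0.306, -0.0, -0.952]]
contact_force: [0.1, -0.0, 0.9]
gripper_width: 0.005
```

```bash
python3 -c "
from tg import *
s=st(); print(injig())
for n in ['scene','wrist','side']: snap(n,n+'15.png')
import cv2
a=cv2.imread('pics/scene15.png')[100:250,220:370]; b=cv2.imread('pics/wrist15.png')
cv2.imwrite('pics/z5.png',np.hstack([cv2.resize(a,(367,367)),cv2.resize(b,(430,367))]))
cv2.imwrite('pics/z6.png',cv2.resize(b[0:240,130:400],(675,600)))
"
```

```text
t 33.85 p [ 0.5741 -0.1155  0.1996] f [ 0.1 -0.   0.9] w 0.005
[[ 0.375  0.919  0.12 ]
 [ 0.875 -0.393  0.282]
 [ 0.306 -0.    -0.952]]
[-0.456  0.45   1.718  0.367  1.022 -0.252]
[-119.5    0.2  199.6]
```

View pics/z5.png

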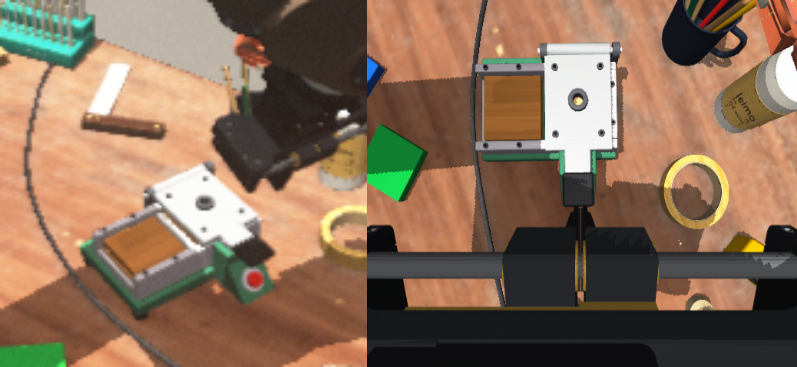

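View pics/z6.png

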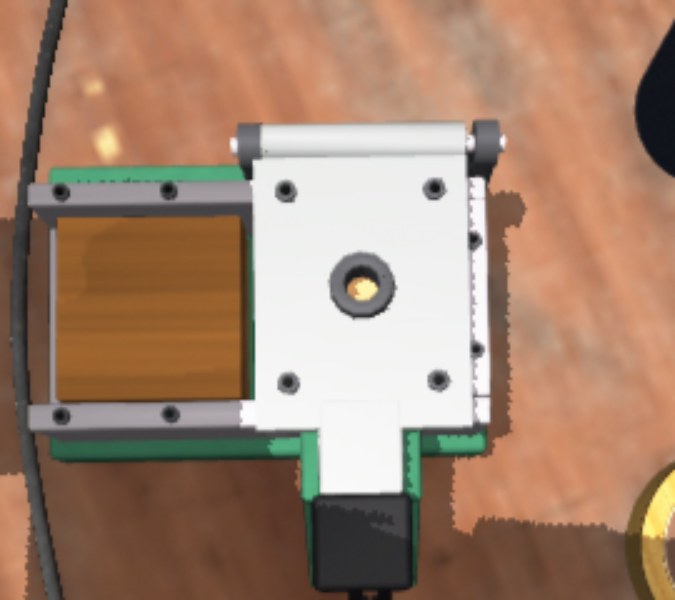

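```bash
python3 -c "
from tg import *
print(env.sign_off())"
```

```text
the job is handed in; nothing more can be done
None
```

The drill jig is loaded and the job is handed in; the hand-in gave no verdict. The leaf is shut on its latch, with the top blank home in the nest.

- **Tilt:** The moves could not tilt the tool directly. I pulled the arm against its reach limit over several calls until the tool tilted about 18° towards the jig. That is less than the 35–50° the text suggests, but enough to reach the button under the handle with the edge of the shut fingertips.
- **Button and leaf:** I pressed the button with about 9 N. The leaf sprang open to its stop.
- **Blank:** I slid the top blank off the stack. It skewed slightly partway, so I moved the push point and squared it up. I then pressed it against the end stop until the force reached about 10 N.
- **Closing:** I hooked the leaf from behind, swung it down along its arc, and pressed it past its shut position (5.6 N at the last reading before that). I then backed the tool away.

**Last checks:**
- The leaf stays shut with the tool well clear and the force reading near zero.
- The pale blank shows through the drill bush.
- The middle blank looks undisturbed. The lowest blank is hidden under it, so I could not check it.
- Nothing else on the bench appears to have moved.
- The job took about 34 s of the 59 s allowed.
- I could not read the latch angle or button travel directly.
- The camera fits disagreed by about 3–4 mm on where the jig stood. I used a combined fit and confirmed the button, end stop and latch by contact force.

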